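Park the baguette board behind the post

ROBOT

A 6-joint arm with a two-finger parallel gripper is mounted at the origin on a cart in front of the work surface, level with it; the furniture and walls round the work are solid. World frame = base frame: x ahead of the robot, y to its left, z up, the work surface at z = 0. Lengths are in m, angles in rad, forces in N, time in s.
With the tool pointing down it reaches from about 0.35 to 0.775 m from the base axis. Payload 7.3 kg.
Tool frame: the origin (TCP) lies midway between the tips of the shut fingers; the grasp point (between the pads) lies 19 mm behind it (robot.pinch_z is the distance from the TCP to the grasp point, in m); z points along the fingers, y is the line along which they close (so a half turn about z gives the same grasp; the last joint's range is limited). The gripper opens to 92 mm and grips with 3 to 60 N. Pads are 19 mm wide; open, the fingers measure 130 mm over their backs; the gripper's body (75 mm by 190 mm) begins 47 mm behind the grasp point.
Start: joints at [-1.484, 0.342, 1.524, -0, 1.275, -0.146], TCP at [0.121, -0.511, 0.227] pointing down, gripper open.
Joint ranges: [-2.53, 2.53], [-0.77, 2.02], [0.04, 2.7], [-1, 4.14], [0.28, 2.66], [-3.11, 3.11]. Speed limits (rad/s): [2.57, 2.57, 3.14, 3.14, 3.14, 3.14].

INTERFACE

Orientations are given as a unit quaternion [w, x, y, z].
In Python, from bench import robot gives the robot as it stands. Calls block until the motion is done:
- robot.move_to(position, orientation): joint-space move of the TCP to a pose.
- robot.move_linear(position, rate=0.15, attitude=None, stop_force=None): straight line of the TCP; attitude=None keeps the orientation; rate is the mean speed in m/s. With stop_force (N) it stops when the force on the tool has changed by that much, and returns True; else False.
- robot.goto_joints(angles): joint-space move.
- robot.gripper_to(opening, force=None): opening from 0.0 (shut) to 1.0 (fully open); force is the grip in N (None keeps the last); returns when the fingers have stopped.
- robot.pause(seconds).
- robot.ik(position, orientation): joint angles nearest the present ones, or None.
- robot.get_state(): the state.
- robot.get_image(name): name is "scene" or "top" or "wrist"; returns the picture (400x640x3 uint8, red, green, blue); there is no depth.
- robot.camera_info(name): a dict with "fx", "fy", "cx", "cy" (pixels), "distortion" ([k1, k2, p1, p2, k3] as OpenCV has them; the pictures are not rectified), "xyz" and "attitude" of the camera in the world. Camera axes: x right, y down, z forward; pixel columns grow to the right and rows downward; lengths in m; the calibration is good to about 2 mm. A picture is of the moment at which its call begins: read the wrist's pose just before it. camera_info takes no time and is no camera call; for the wrist camera it gives the pose at the moment of the call.
A pose or a line that the arm cannot do raises robot.Unreachable and nothing moves.
- robot.job_done(): hands the job in; it is judged then, once.
The state is a dict: "t": time; "joint_positions": joint angles; "qd": joint speeds; "tau": joint torques, N m; "tcp_pos": TCP position; "tcp_rot": TCP orientation; "ft_force": force on the tool from outside, world axes, zero at the start; "ft_torque": the same for the moment, N m; "gripper_width": opening from 0.0 (shut) to 1.0 (fully open); "grip_force": force on a finger pad.
Only numpy, scipy, OpenCV 4.12 (cv2) and the standard library are available. Lean on these libraries where they do the work, as an engineer would, in place of code of your own. Each camera call takes 0.05 s, during which the arm holds its last target. There are 200 camera calls.

TASK

Put the long wooden baguette board away in its dock by pushing it over the worktop with the fingers, without ever lifting it: first push its plain end at a slant past the post into the pocket, then push the end with the hanging hole in past the post, so that the board finally lies along the dock's rail, flat against it over its whole length, between the pocket's end and the post. Leave the salt shaker, the tin and the egg timer where they stand.

Things in the scene. Friction and masses are not known exactly. Their poses are not given: they have to be found in the camera images.
- board: loose wooden baguette board, a bar 50 mm (own x) by 240 mm (own y) by 24 mm high, about 0.2 kg, flat on the worktop on the robot's side of the dock; dark grooves on top, a dark round hanging hole (a mark only) near its -y end. Origin: centre of its underside; +y points to the plain end, at the start on the robot's left, within 0.35 rad of the rail's direction
- plain_end (a point): middle of the board's plain end face (own +y end, 120 mm from its centre), 12 mm above its underside
- hole_end (a point): middle of the board's other end face, beside the hanging hole (own -y end, 120 mm from its centre), 12 mm above its underside
- dock: metal dock fixed to the worktop: rail, pocket, post. Its place and yaw vary. +y runs along the rail to the pocket (robot's left), +x away from the robot, z = 0 at the worktop. The rail is 18 mm thick, 26 mm high; its front face is the plane x = 0, from y = -168 to +154 mm. The board at home has its centre at x = -25 mm, y between -10 and +20 mm
- pocket (a point): on the inner face (dock y = +140 mm) of the pocket's end stop, 36 mm in front of the rail's face, 13 mm up. The pocket, 26 mm high, is open towards dock -y, 72 mm wide between rail and lip and 50 mm deep
- lip (a point): end of the straight part of the pocket's lip, on its inner face, 13 mm up: dock x = -72 mm, y = +90 mm. The lip is 6 mm thick, runs parallel to the rail from here to the end stop, and from here flares away from the rail by 0.5 rad to about x = -81, y = +75 mm. It stops the board from going in sideways
- post (a point): centre of the top of the dock's fixed upright round steel post, 24 mm in diameter (cap 26 mm), 70 mm high; dock x = -32 mm, y = -142 mm, so 270 mm clear from post to end stop. It stops the board from sliding in straight along the rail
- salt: loose glass salt shaker, 44 mm in diameter, 90 mm high, standing behind the rail; origin at the centre of its underside
- tin: loose food tin, 75 mm in diameter, 110 mm high, standing behind the rail; origin at the centre of its underside
- timer: loose egg timer, 67 mm in diameter, 60 mm high, standing left of the pocket; origin at the centre of its underside
Mind the look-alikes: they are no part of the job. Several things look just like the board: the one meant starts farthest to the robot's left.

How it is judged:
On the way:
1. the plain end is inside the pocket, past the straight lip's edge, while the end with the hole is still outside, in front of the post (y of plain_end in the frame of dock above 0.095 m and x of plain_end in the frame of dock between -0.072 and 0 m and x of hole_end in the frame of dock below -0.06 m), for 0.1 s.
At the end, for the whole second after the job is handed in: The board lies flat and still on the worktop along the rail, both ends within 8 mm of touching the rail's face, the plain end in the pocket and the end with the hole between post and pocket (x of plain_end in the frame of dock between -0.033 and -0.02 m and x of hole_end in the frame of dock between -0.033 and -0.02 m and y of plain_end in the frame of dock between 0.105 and 0.143 m and y of hole_end in the frame of dock above -0.133 m and height (world z) of board below 0.004 m and angle between board's own z axis and vertical below 0.05 rad and linear speed of board below 0.01 m/s).
It fails at once if the board is lifted more than 12 mm or tipped up (height (world z) of board above 0.012 m or angle between board's own z axis and vertical above 0.2 rad).
It fails at once if the salt shaker is moved by more than 2 cm or tipped over (distance of salt from where it was at the start of the episode above 0.02 m or angle between salt's own z axis and vertical above 0.3 rad).
It fails at once if the tin is moved by more than 2 cm or tipped over (distance of tin from where it was at the start of the episode above 0.02 m or angle between tin's own z axis and vertical above 0.3 rad).
It fails at once if the egg timer is moved by more than 2 cm or tipped over (distance of timer from where it was at the start of the episode above 0.02 m or angle between timer's own z axis and vertical above 0.3 rad).
It also fails if it takes over 72 s, if anything falls off the work surface, if the arm or the gripper's body presses on something with over 40 N, if the wrist force passes 120 N, or if a joint passes its speed limit or range.

## Working session

There is one attempt and no reset: what is moved stays moved. The work goes in short steps, each a Python script; the robot and the scene stay as the last script left them, time stands still between calls to the robot, and variables do not carry over. Pictures are saved under pics/ and viewed, at most 10 in all, crops included, and the job is handed in when it is done.

```bash
mkdir -p pics; ls
python3 - <<'E'
from bench import robot
import cv2
for n in("scene","top"):
    cv2.imwrite(f"pics/{n}0.png",robot.get_image(n)[:,:,::-1]); print(n,robot.camera_info(n))
print(robot.get_state()["t"])
E
```

```text
pics
scene {'fx': 422.2688866233687, 'fy': 422.2688866233687, 'cx': 317.69548524649724, 'cy': 200.00793370085643, 'distortion': array([-0.02843225,  0.        ,  0.        ,  0.        ,  0.        ]), 'xyz': array([-0.39550081,  0.5034694 ,  0.89853225]), 'attitude': array([ 0.22582671, -0.44307353,  0.76580872, -0.40770718])}
top {'fx': 471.13396385452324, 'fy': 471.13396385452324, 'cx': 320.68518047639054, 'cy': 204.8155536679239, 'distortion': array([-0.10448719,  0.        ,  0.        ,  0.        ,  0.        ]), 'xyz': array([ 0.57316504, -0.0982903 ,  1.33817641]), 'attitude': array([-0.00433046,  0.71384121, -0.69990986,  0.02319822])}
0.1
```

View pics/top0.png

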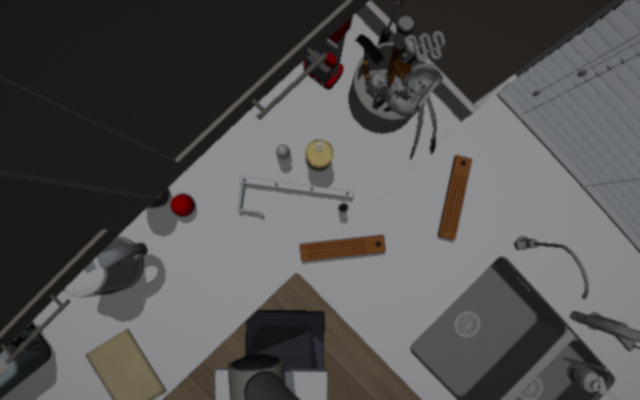

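View pics/scene0.png

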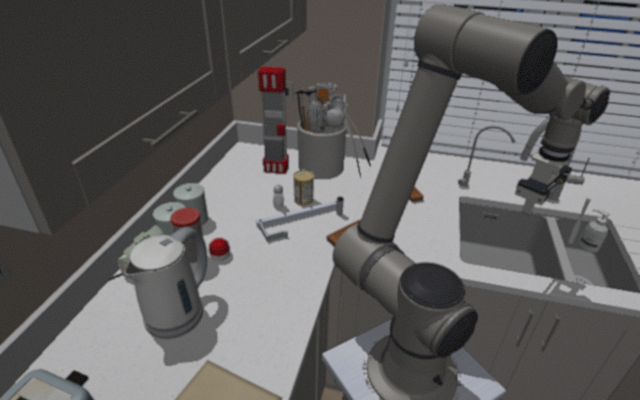

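Candidates: an orange-brown grooved bar at (342,248) and a twin at (455,198). The top view's left is the robot's left, so the one at (342,248) is meant. I'll confirm that in an enlarged crop.

Run:
```python
import cv2
a=cv2.imread("pics/top0.png")[135:285,220:420]
a=cv2.convertScaleAbs(a,alpha=1.4,beta=10)
cv2.imwrite("pics/crop1.png",cv2.resize(a,None,fx=4,fy=4,interpolation=cv2.INTER_CUBIC))
```

```text
(no output)
```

View pics/crop1.png

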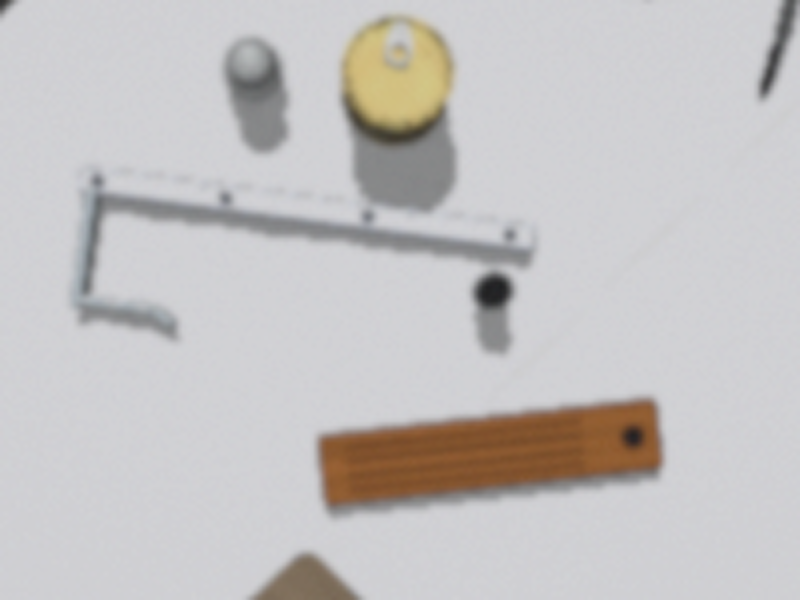

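The crop shows the board with its hole at the right end: corners at crop (320,437), (655,400), (660,468), (328,505). The rail's back edge runs (80,168)–(535,222), the post cap is at (494,290) and the outer pocket corner at (76,305).

```bash
cat > h.py <<'E'
import numpy as np, cv2
from bench import robot
from scipy.optimize import least_squares
from scipy.spatial.transform import Rotation as R
def w(n,uv,z,ci=None):
    c=ci or robot.camera_info(n)
    K=np.array([[c["fx"],0,c["cx"]],[0,c["fy"],c["cy"]],[0,0,1.]])
    p=cv2.undistortPoints(np.array([[uv]],float),K,c["distortion"])[0,0]
    d=R.from_quat(c["attitude"],scalar_first=True).apply([*p,1.]); o=c["xyz"]
    return (o+d*(z-o[2])/d[2])[:2]
def fit(loc,wp):
    loc=np.array(loc,float);wp=np.array(wp)
    f=lambda q:(loc@np.array([[np.cos(q[2]),np.sin(q[2])],[-np.sin(q[2]),np.cos(q[2])]])+q[:2]-wp).ravel()
    r=least_squares(f,[*wp.mean(0),0.]); return r.x,r.fun.reshape(-1,2)*1000
def T(q,p):
    c,s=np.cos(q[2]),np.sin(q[2]); return np.array([q[0]+c*p[0]-s*p[1],q[1]+s*p[0]+c*p[1]])
def Ti(q,p):
    c,s=np.cos(q[2]),np.sin(q[2]); d=np.array(p)-q[:2]; return np.array([c*d[0]+s*d[1],-s*d[0]+c*d[1]])
E
python3 - <<'E'
from h import *
np.set_printoptions(precision=4,suppress=True)
cr=lambda u,v:(220+(u+.5)/4-.5,135+(v+.5)/4-.5)
D,r=fit([(.018,.154),(.018,-.168),(-.032,-.142),(-.078,.154)],[w("top",cr(80,168),.026),w("top",cr(535,222),.026),w("top",cr(494,290),.07),w("top",cr(76,305),.026)])
print("dock",D);print(r)
B,r=fit([(.025,.12),(.025,-.12),(-.025,-.12),(-.025,.12)],[w("top",cr(*c),.024) for c in [(320,437),(655,400),(660,468),(328,505)]])
print("board",B);print(r)
print("in dock",Ti(D,B[:2])*1000,B[2]-D[2],[Ti(D,T(B,(0,s*.12)))*1000 for s in(1,-1)])
for n,u,z in(("salt",(252,62),.09),("tin",(398,72),.11)): print(n,Ti(D,w("top",cr(*u),z))*1000)
print("timer",Ti(D,w("top",(182,205),.06))*1000, w("top",(182,205),.06))
print([T(D,p) for p in [(-.1,-.15),(-.1,.15),(-.032,-.142)]])
E
```

```text
dock [ 0.6653 -0.0577 -0.0965]
[[-0.7116 -1.1464]
 [-0.5671 -3.1146]
 [ 1.8939 -3.6063]
 [-0.6152  7.8673]]
board [ 0.5061 -0.196   0.1265]
[[ 0.9565  2.5813]
 [ 1.3208 -1.6748]
 [-0.768  -3.681 ]
 [-1.5092  2.7745]]
in dock [-145.1929 -152.9669] 0.22302352154169713 [array([-171.7344,  -35.9389]), array([-118.6514, -269.9948])]
salt [97.0915 40.3049]
tin [ 98.9092 -56.9271]
timer [-79.1165 296.7114] [0.6152 0.2453]
[array([ 0.5513, -0.1974]), array([0.5802, 0.1012]), array([ 0.6198, -0.196 ])]
```

```bash
cat >> h.py <<'E'
np.set_printoptions(precision=4,suppress=True)
cr=lambda u,v:(220+(u+.5)/4-.5,135+(v+.5)/4-.5)
TOP=robot.camera_info("top")
D,_r=fit([(.018,.154),(.018,-.168),(-.032,-.142),(-.078,.146)],[w("top",cr(80,168),.026,TOP),w("top",cr(535,222),.026,TOP),w("top",cr(494,290),.07,TOP),w("top",cr(76,305),.026,TOP)])
def quat(yaw): return (R.from_euler("z",yaw)*R.from_euler("x",np.pi)).as_quat(scalar_first=True)
def tool(b,off,z,turn=0):
    "TCP pose for board pose b (dock frame) with tool at board-frame offset; turn = tool yaw rel. to board"
    p=T(D,T(b,off)); return [*p,z],quat(D[2]+b[2]+turn)
def lin(b,off,z,turn=0,rate=.08,sf=None):
    p,q=tool(b,off,z,turn); return robot.move_linear(p,rate=rate,attitude=q,stop_force=sf)
def shot(n,cam="top",box=(230,370,220,420),f=4):
    a=robot.get_image(cam)[:,:,::-1]; cv2.imwrite(f"pics/{n}_full.png",a)
    a=cv2.convertScaleAbs(a[box[0]:box[1],box[2]:box[3]],alpha=1.4,beta=10)
    cv2.imwrite(f"pics/{n}.png",cv2.resize(a,None,fx=f,fy=f,interpolation=cv2.INTER_CUBIC))
def st():
    s=robot.get_state(); print("t",s["t"],"tcp",s["tcp_pos"],"F",s["ft_force"])
E
cat > a.py <<'E'
from h import *
print(D,_r)
b=np.array([*Ti(D,(.5061,-.196)),.1265-D[2]]); print("b",b)
off=(-.0345,.03)
for k in(0,): print(robot.ik(*tool(b,(-.06,.03),.15)),robot.ik(*tool(np.array([b[0]+.043,b[1],-.27]),off,.012)))
robot.gripper_to(1.0)
robot.move_to(*tool(b,(-.065,.03),.15)); lin(b,(-.065,.03),.012,rate=.15); st()
lin(b,off,.012,rate=.06); st()
c=T(b,(0,-.09)); n=5
for i in range(1,n+1):
    yaw=b[2]+(-.27-b[2])*i/n
    p=T([*c,yaw],(0,.09)); bb=[*p,yaw]; lin(bb,off,.012,rate=.06); 
st(); print(bb)
lin(bb,(-.075,.03),.012,rate=.15)
lin(bb,(-.075,.03),.2,rate=.25)
# stand where the top view stays free
shot("a",box=(135,285,220,420)); st()
E
python3 a.py
```

```text
Traceback (most recent call last):
  File "a.py", line 2, in <module>
    print(D,_r)
            ^^
NameError: name '_r' is not defined. Did you mean: 'cr'?
```

```bash
sed -i 's/print(D,_r)/print(D)/' a.py; python3 a.py
```

```text
[ 0.6655 -0.0558 -0.1012]
b [-0.1444 -0.1556  0.2277]
[-0.5354  0.3346  1.7693 -0.      1.0377  0.9089] [-0.4332  0.6464  1.6912 -0.      0.8039  1.5088]
t 3.0917 tcp [ 0.4383 -0.1749  0.0126] F [ 0.211  -0.1379  0.0525]
t 3.75 tcp [ 0.468  -0.1704  0.0118] F [-0.4442  0.6892 -0.053 ]
t 5.5417 tcp [ 0.5283 -0.1609  0.0119] F [-0.4862 -0.0001  0.3217]
[np.float64(-0.10012015694770526), np.float64(-0.15652990558452884), np.float64(-0.27)]
t 6.9083 tcp [ 0.4905 -0.146   0.1985] F [-0.2009 -0.1478  0.0707]
```

View pics/a.png

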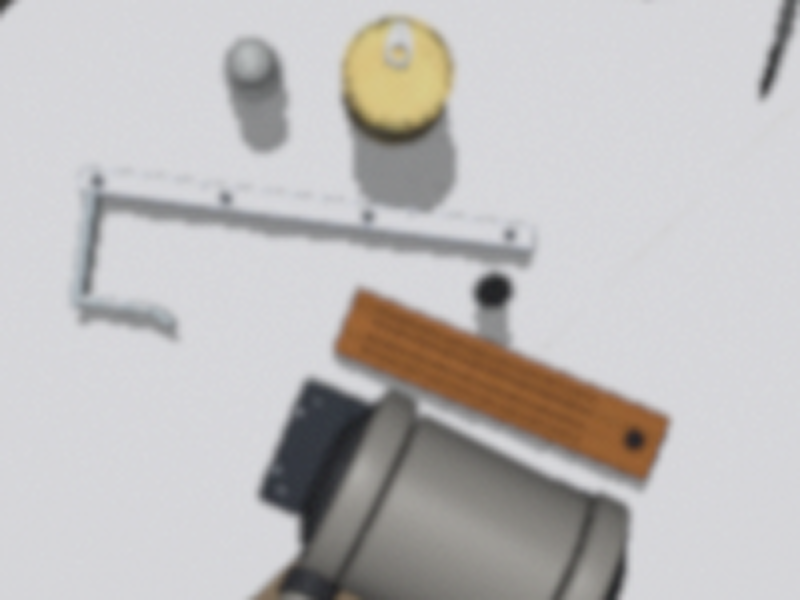

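The board turned as planned: plain-end corners at crop (360,290) and (335,355), hole-end corners at (670,420) and (645,487). It lies in front of the post. Next I fit its pose and plan the end push.

```bash
cat > b.py <<'E'
from h import *
def bfit(cs):
    q,r=fit([(.025,.12),(.025,-.12),(-.025,-.12),(-.025,.12)],[w("top",cr(*c),.024,TOP) for c in cs])
    return np.array([*Ti(D,q[:2]),q[2]-D[2]])
b=bfit([(360,290),(670,420),(645,487),(335,355)]); print("board",b)
L=(.116-T(b,(0,.12))[1])/np.cos(b[2])
e=np.array([*T(b,(0,L)),b[2]])
print("push",L,"end",e,"plain",T(e,(0,.12)),"hole",T(e,(0,-.12)),"railcorner",T(e,(.025,.12)))
for t in(np.pi/2,-np.pi/2): print(t,robot.ik(*tool(b,(0,-.16),.15,t)),robot.ik(*tool(e,(0,-.1295),.014,t)))
E
python3 b.py
```

```text
board [-0.099  -0.1582 -0.278 ]
push 0.1651835628033521 end [-0.0536  0.0006 -0.278 ] plain [-0.0207  0.116 ] hole [-0.0866 -0.1148] railcorner [0.0033 0.1091]
1.5707963267948966 [-0.7477  0.5523  1.4037  0.      1.1855 -0.3685] [-0.4227  0.694   1.576  -0.      0.8715 -0.0435]
-1.5707963267948966 [-0.7477  0.5523  1.4037 -0.      1.1855  2.7731] [-0.4227  0.694   1.576  -0.      0.8715  3.098 ]
```

```bash
cat > c.py <<'E'
from h import *
b=np.array([-.099,-.1582,-.278]); e=np.array([-.059,.006,-.235]); t=np.pi/2
robot.gripper_to(.13)
robot.move_to(*tool(b,(0,-.165),.15,t)); lin(b,(0,-.165),.014,t,.2); st()
lin(b,(0,-.131),.014,t,.05); st()
n=4
for i in range(1,n+1):
    bb=b+(e-b)*i/n
    hit=lin(bb,(0,-.1295),.014,t,.06,25); st()
    if hit: print("HIT"); break
robot.pause(.2)
lin(bb,(0,-.16),.014,t,.15); lin(bb,(0,-.16),.2,t,.25)
robot.move_to(*tool(bb,(-.12,-.05),.2)); robot.gripper_to(1.0)
shot("c",box=(135,285,220,420)); st()
E
python3 c.py
```

```text
t 10.7 tcp [ 0.4907 -0.3569  0.0152] F [0.1457 0.8765 0.1568]
t 11.5333 tcp [ 0.5026 -0.325   0.014 ] F [-0.1014  0.2663  0.1383]
t 12.4083 tcp [ 0.5186 -0.2842  0.014 ] F [-0.097   0.3965  0.3219]
t 13.2583 tcp [ 0.5339 -0.2448  0.014 ] F [0.2315 0.7524 0.435 ]
t 14.1167 tcp [ 0.5493 -0.2054  0.014 ] F [-1.1163 -0.2849  1.1321]
t 14.975 tcp [ 0.5647 -0.1661  0.014 ] F [-0.0919 -0.6329  0.4773]
t 19.3417 tcp [ 0.4777 -0.0515  0.2   ] F [ 0.852  -0.2699  1.4218]
```

View pics/c.png

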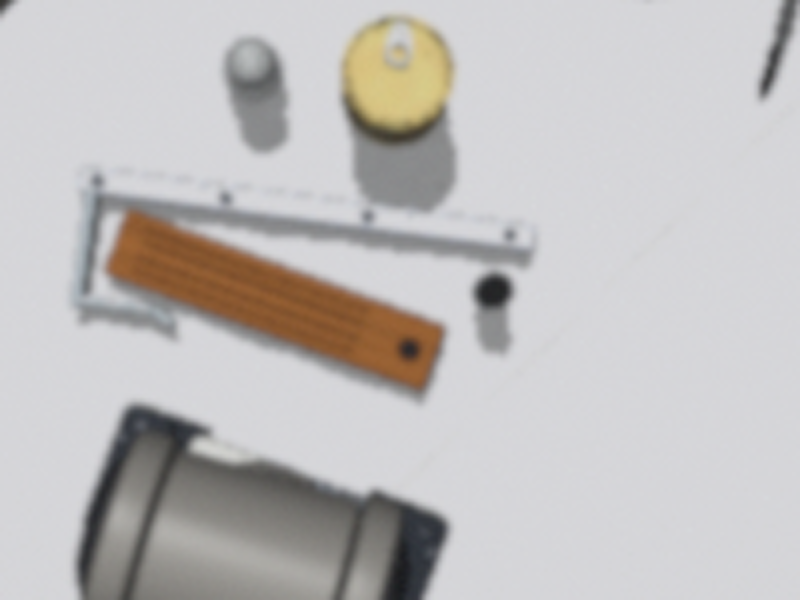

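The plain end is in the pocket, with corners at (131,210) and (108,270). The hole end is at (444,325) and (425,390), in front of the post and clear of it. Next I push its front side against the rail.

```bash
cat > d.py <<'E'
from h import *
q,r=fit([(.025,.12),(.025,-.12),(-.025,-.12),(-.025,.12)],[w("top",cr(*c),.024,TOP) for c in [(131,210),(444,325),(425,390),(108,270)]])
b=np.array([*Ti(D,q[:2]),q[2]-D[2]])
print("board",b,"plain",T(b,(0,.12)),"hole",T(b,(0,-.12)),T(b,(.025,-.12)))
e=np.array([-.023,b[1],0.]); o=-.02
lin(b,(-.07,o),.1,rate=.2); lin(b,(-.07,o),.014,rate=.15); lin(b,(-.037,o),.014,rate=.06); st()
n=4
for i in range(1,n+1):
    bb=b+(e-b)*i/n
    hit=lin(bb,(-.0345,o),.014,rate=.04,sf=12); st()
    if hit: print("HIT",i)
robot.pause(.3); st()
lin(bb,(-.08,o),.014,rate=.15); lin(bb,(-.12,o),.2,rate=.25)
shot("d",box=(135,285,220,420)); st()
E
python3 d.py
```

```text
board [-0.056   0.0058 -0.2345] plain [-0.0281  0.1225] hole [-0.0839 -0.1109] [-0.0596 -0.1167]
t 21.5 tcp [ 0.5687 -0.051   0.0139] F [-0.4025 -0.4285  0.1414]
t 21.9417 tcp [ 0.5798 -0.0549  0.0139] F [-0.3168  0.2251 -0.7324]
t 22.325 tcp [ 0.5887 -0.058   0.014 ] F [-0.659   0.3332  0.6699]
t 22.7083 tcp [ 0.5978 -0.0611  0.014 ] F [-0.1479  0.0696 -0.2852]
t 22.9583 tcp [ 0.6016 -0.0624  0.0132] F [-1.1227  0.0161 -0.1403]
HIT 4
t 23.2583 tcp [ 0.6013 -0.0624  0.0129] F [0.6687 0.4199 0.2278]
t 24.6333 tcp [ 0.5213 -0.0553  0.1984] F [ 0.1624 -0.4172 -0.6503]
```

View pics/d.png

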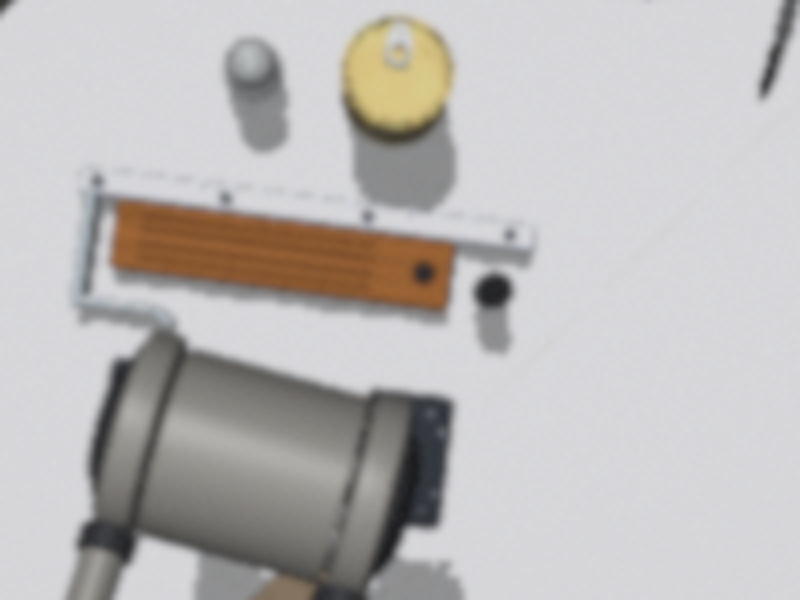

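The board now lies along the rail: corners (118,202), (453,243), (447,310), (112,267), between end stop and post. One aligned press will seat it flush before I measure.

```bash
cat > e.py <<'E'
from h import *
def m(cs):
    q,r=fit([(.025,.12),(.025,-.12),(-.025,-.12),(-.025,.12)],[w("top",cr(*c),.024,TOP) for c in cs])
    b=np.array([*Ti(D,q[:2]),q[2]-D[2]]); print("board",b,"plain",T(b,(0,.12)),"hole",T(b,(0,-.12)))
m([(118,202),(453,243),(447,310),(112,267)])
e=np.array([-.02,.0058,0.]); o=-.02
lin(e,(-.065,o),.1,rate=.2); lin(e,(-.065,o),.014,rate=.15)
print(lin(e,(-.0325,o),.014,rate=.03,sf=15)); st(); s=robot.get_state()
print("tool in dock",Ti(D,s["tcp_pos"][:2]))
robot.pause(.3)
lin(e,(-.08,o),.014,rate=.15); lin(e,(-.12,o),.2,rate=.25)
shot("e",box=(170,240,230,370),f=5.5); st()
E
python3 e.py
```

```text
board [-0.0256  0.0056 -0.0019] plain [-0.0253  0.1256] hole [-0.0258 -0.1144]
True
t 26.8667 tcp [ 0.6012 -0.0635  0.0132] F [ 1.1492  1.0935 -0.266 ]
tool in dock [-0.0632 -0.0141]
t 28.5167 tcp [ 0.5243 -0.0557  0.1984] F [ 0.3278 -0.2973 -0.5459]
```

View pics/e.png

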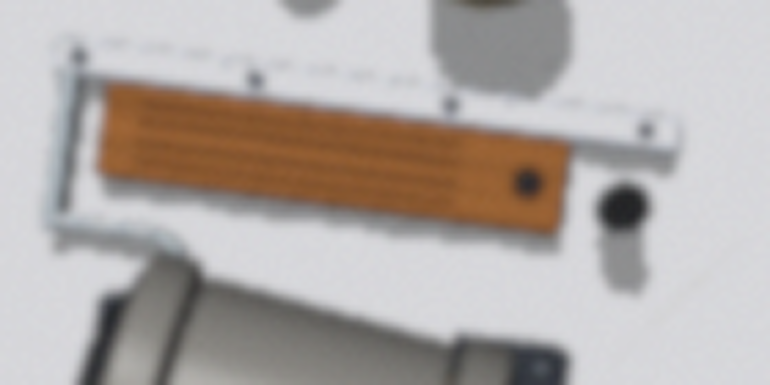

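The board lies flush on the rail, (107,83) to (570,148). Both ends are about 25 mm from the rail's face to the board's centre line, and its ends are clear of the end stop and the post. Handing in.

```bash
python3 -c "
from bench import robot
print(robot.job_done())"
```

```text
the job is handed in; nothing more can be done
None
```

I handed the job in at about 28.5 s: the board lies flat along the rail between the pocket's end and the post, the bystanders look untouched in the pictures, and the judge's verdict was not returned.

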